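Turn the parts carousel, fetch the wooden dowel and lay it in the drilling cradle

ROBOT

A 6-joint arm with a two-finger parallel gripper is mounted at the origin on the work surface. World frame = base frame: x ahead of the robot, y to its left, z up, the work surface at z = 0. Lengths are in m, angles in rad, forces in N, time in s.
With the tool pointing down it reaches from about 0.325 to 0.75 m from the base axis. Payload 7.6 kg.
Tool frame: the origin (TCP) lies on the centre line of the jaws, within the pads' length; the fingertips stand 25 mm ahead of it and the grasp point (between the pads) lies 6 mm ahead of it; z points along the fingers, y is the line along which they close (so a half turn about z gives the same grasp; the last joint's range is limited). The gripper opens to 85 mm and grips with 20 to 120 N. Pads are 22 mm wide; open, the fingers measure 114 mm over their backs; the gripper's body (76 mm by 85 mm) begins 54 mm behind the grasp point. The pads swing forward as they close: fully open they stand 13 mm farther back than shut.
Start: joints at [-1.388, 0.052, 1.401, -0, 1.689, -0.07], TCP at [0.131, -0.508, 0.256] pointing down, gripper open.
Joint ranges: [-2.9, 2.9], [-0.91, 2.17], [0.12, 2.37], [-1.06, 4.2], [0.26, 2.73], [-2.93, 2.93]. Speed limits (rad/s): [2.57, 2.57, 3.01, 3.14, 3.14, 3.14].

INTERFACE

Orientations are given as a unit quaternion [x, y, z, w].
In Python, from rig import observe, snapshot, get_calibration, job_done gives the robot as it stands. The module is installed in compiled form; this text tells all that it offers.
- The arm moves only by the tool move_arm, never from a script. Its argument "moves" is a list of rows, each a list of 4 numbers: the shift along the tool's x, y, z in mm, then the turn about the tool's z in degrees. A call has exactly 5 rows; each row shifts and turns the commanded pose from where the row before left it, along the tool's axes as they then stand; what a row does not reach is not made up. A row lasts 1/8 s, in which the tool goes at most 62.5 mm and 10.7 degrees, less where a joint would pass 70% of its speed; a pose out of reach is approached as far as the arm can. A call with a gripper value outside its range is refused whole. "claw" is the finger opening in mm, from 0 to 85.4, set as the call begins (left out, the last holds). The fingers move at their own pace and stop on an object; "newtons" is the grip in N (left out, the last holds). Time passes only in rows, so rows that do not move let the fingers close, or fill a call up. It gives the time, the measured TCP pose, the force, the opening and the grip force at its end, in the units of the state.
- observe(): the state, without advancing time (a new reading comes with each control period).
- snapshot(name): name is "scene" or "top" or "wrist"; returns (picture, depth): 480x640x3 uint8, red, green, blue; 480x640 float32, m along the optical axis (not along the pixel's ray), 0 where there is no reading.
- get_calibration(name): a dict with "intrinsics" (3x3 intrinsics, pixels), "camera_from_world" (4x4, takes a point from world to camera coordinates); the wrist camera has in their place "hand_eye" (4x4, takes a point from camera to tool coordinates, whose origin is the TCP and whose axes are the flange's). Camera axes: x right, y down, z forward; pixel columns grow to the right and rows downward; lengths in m; the calibration is good to about 2 mm. A picture is of the moment at which its call begins: read the wrist's pose just before it. get_calibration takes no time and is no camera call.
- job_done(): hands the job in; it is judged then, once.
The state is a dict: "clock": time; "q": joint angles; "joint_velocities": joint speeds; "tau": joint torques, N m; "tcp_pos": TCP position; "tool_rot": TCP orientation; "contact_force": force on the tool from outside, world axes, zero at the start; "wrist_torque": the same for the moment, N m; "gripper_width": finger opening in m; "gripper_force": force on a finger pad.
Only numpy, scipy, OpenCV 4.12 (cv2) and the standard library are available. Lean on these libraries where they do the work, as an engineer would, in place of code of your own. Each camera call takes 0.05 s, during which the arm holds its last target. There are 200 camera calls.

TASK

Turn the parts carousel until the light wooden dowel's compartment stands at the front, over the yellow tab, and let it stop there. Then take that dowel out and lay it in the two V-notches of the green drilling cradle, centred lengthways, lowering it in rather than dropping it. Leave the other two rods lying on their rests in the carousel and do not move the glue bottle or the screwdriver.

Things in the scene. Friction and masses are not known exactly. Their poses are not given: they have to be found in the camera images.
- dowel_center (a point): centre of the light wooden dowel, 25 mm thick, 100 mm long, 35 g, loose; its x axis is its length. It lies level along the radius in its carousel compartment, in two open white V-rests 38 mm either side of its middle (each 14 mm thick, 35 mm high), so its sides are free over 60 mm in the middle; its centre is 36 mm above the blue deck.
- carousel: turning part: blue deck 350 mm across, 12 mm thick; origin on the vertical axis at its underside (12 mm above the bench), z up. Dowel's compartment at its -x side, +x side empty, other rods at +y and -y; rods' middles 115 mm from the axis. Dividers 6 mm thick, 40 mm high at 45, 135, 225, 315 degrees. Turns over a full turn either way, friction 0.1 N m, stays where left.
- cover_center (a point): centre of the underside of the clear round dust cover with orange edge, on the carousel's axis, turning with it: 240 mm across, 5 mm thick, 135 mm above the rods' centres, on a 32 mm spindle. Its edge reaches 5 mm beyond the middle of the rods: lean the tool in from outside, under the cover.
- knob_grip (a point): a point on the carousel's axis to grip its red knob: an upright bar fixed on top of the cover, 60 mm long along the carousel's own x axis, 16 mm wide along its y axis, 40 mm high. The point lies 14 mm below the bar's top and 26 mm above the cover. Turning the bar turns the carousel one to one.
- foot: the fixed dark round foot under the carousel (200 mm in diameter, 12 mm high), origin on the carousel's axis at bench height, z up. A yellow tab, 30 mm wide, sticks out from it under the deck to 210 mm from the axis along the foot's own -x direction, roughly towards the robot: it marks the front of the carousel.
- pick_place (a point): the front place: where a rod's middle lies when its compartment faces straight over the yellow tab (115 mm from the axis along the foot's -x, 60 mm above the bench). Its axes are those of the foot.
- cradle: the drilling cradle: green plate 120 x 100 x 8 mm, fixed on the bench, origin at the centre of its underside, z up. On it stand two steel V-notched rests at x = -38 and +38 mm (each 14 mm thick along x, 35 mm high, 45 mm wide over the V), whose common groove runs along the cradle's own x axis; between them is a 62 mm gap for fingers.
- cradle_seat (a point): where the dowel's centre is when it lies in the cradle: over the plate's centre, 44 mm above the bench. Its x axis is the groove.
- steel_rod_center (a point): the centre of a bright steel rod of the same size as the dowel (25 x 100 mm) in another compartment; it stays in its compartment. Its x axis is its length.
- black_rod_center (a point): the centre of a black plastic rod of the same size in another compartment; it stays in its compartment. Its x axis is its length.
- glue: a yellow glue bottle, 60 mm in diameter, 170 mm high, standing on the bench; origin at the centre of its underside. To be left alone.
- driver: a screwdriver with a red handle lying on the bench. Origin under its middle. To be left alone.
- dowel: the same light wooden dowel as a body (origin at its centre).

How it is judged:
By the outcome, as a careful person would: the job done as asked, in the order asked, and still so for the second after the job is handed in, with the robot touching nothing.
It also fails if it takes over 72 s, if anything falls off the work surface, if the arm or the gripper's body presses on something with over 40 N, if the wrist force passes 120 N, or if a joint passes its speed limit or range.

## Working session

There is one attempt and no reset: what is moved stays moved. The work goes in short steps, Python scripts to look and compute and a tool call to move; the robot and the scene stay as the last step left them, time stands still between calls to the robot, and variables do not carry over. Pictures are saved under pics/ and viewed, at most 14 in all, crops included, and the job is handed in when it is done.

Besides the shell and the picture viewer there is one more tool, called by a JSON object that holds its "api" and its "payload". move_arm: Moves the arm, as the interface text tells. Its arguments: {"type":"object","properties":{"moves":{"type":"array"},"claw":{"type":"number"},"newtons":{"type":"number"}},"required":["moves"]}

```bash
mkdir -p pics; ls; python3 - <<'E'
from rig import *
import cv2,numpy as np
np.set_printoptions(precision=4,suppress=True)
s=observe();print(s)
for n in("scene","top"):
    p,d=snapshot(n);cv2.imwrite(f"pics/{n}0.png",p[:,:,::-1]);np.savez(f"{n}0.npz",p=p,d=d)
for n in("scene","top","wrist"):print(get_calibration(n))
E
```

```text
pics
{'clock': 0.0, 'q': array([-1.3883,  0.0528,  1.4017, -0.    ,  1.6886, -0.0703]), 'joint_velocities': array([ 0.0008, -0.0012, -0.0002, -0.0003, -0.0016, -0.0006]), 'tau': array([  0.    , -38.1666, -36.0188,  -0.0001,   0.0061,   0.    ]), 'tcp_pos': array([ 0.1313, -0.5081,  0.2555]), 'tool_rot': array([ 0.992 ,  0.1261, -0.0001, -0.0008]), 'contact_force': array([ 0.1208, -0.2049,  0.0608]), 'wrist_torque': array([ 0.0959, -0.0013,  0.0044]), 'gripper_force': 0.0, 'gripper_width': 0.08527009613566164}
{'intrinsics': array([[439.5702,   0.    , 328.6191],
       [  0.    , 439.5702, 241.7897],
       [  0.    ,   0.    ,   1.    ]]), 'camera_from_world': array([[ 0.5553,  0.8316,  0.0125, -0.3115],
       [ 0.5264, -0.3398, -0.7794, -0.2381],
       [-0.6439,  0.4393, -0.6265,  1.4694],
       [ 0.    ,  0.    ,  0.    ,  1.    ]])}
{'intrinsics': array([[588.5161,   0.    , 317.2299],
       [  0.    , 588.5161, 238.4803],
       [  0.    ,   0.    ,   1.    ]]), 'camera_from_world': array([[ 0.0248, -0.9997,  0.0036, -0.0876],
       [-0.9896, -0.025 , -0.1415,  0.6333],
       [ 0.1415, -0.    , -0.9899,  1.1333],
       [ 0.    ,  0.    ,  0.    ,  1.    ]])}
{'intrinsics': array([[331.4763,   0.    , 318.493 ],
       [  0.    , 331.4763, 241.7679],
       [  0.    ,   0.    ,   1.    ]]), 'hand_eye': array([[ 0.0001, -0.964 , -0.2659,  0.0673],
       [ 1.    ,  0.    ,  0.0001,  0.0009],
       [-0.    , -0.2659,  0.964 , -0.118 ],
       [ 0.    ,  0.    ,  0.    ,  1.    ]])}
```

View pics/top0.png

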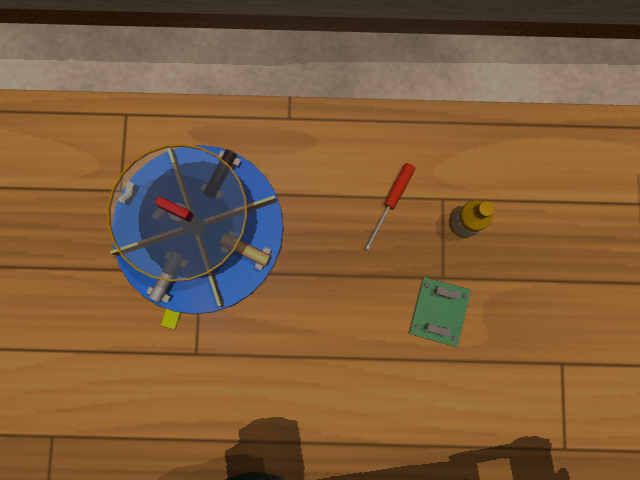

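View pics/scene0.png

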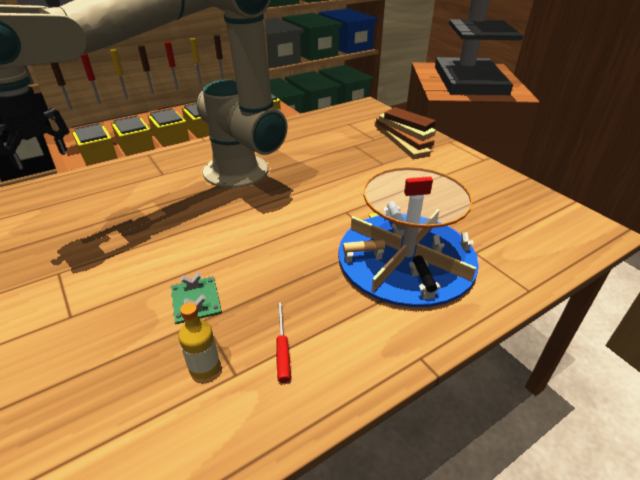

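The top view shows the deck around (198,228), the knob at (174,208), the tab at (172,319), the dowel at (246,250), the cradle at (440,312), the glue at (470,218) and the driver at (390,205). The scene view confirms this layout. Next I measure them.

```bash
cat > h.py <<'E'
import numpy as np,cv2
from rig import *
from scipy.spatial.transform import Rotation as R
np.set_printoptions(precision=4,suppress=True)
def cam(n,s=None):
    c=get_calibration(n);K=c["intrinsics"]
    if n=="wrist":
        T=np.eye(4);T[:3,:3]=R.from_quat(s["tool_rot"]).as_matrix();T[:3,3]=s["tcp_pos"];W=T@c["hand_eye"]
    else: W=np.linalg.inv(c["camera_from_world"])
    return K,W
def ray(K,W,uv,z):
    uv=np.atleast_2d(uv).astype(float)
    d=np.c_[(uv-K[[0,1],[2,2]])/K[0,0],np.ones(len(uv))]@W[:3,:3].T
    return W[:3,3]+d*((z-W[2,3])/d[:,2])[:,None]
def proj(K,W,P):
    c=(np.atleast_2d(P)-W[:3,3])@W[:3,:3]
    return c[:,:2]/c[:,2:]*K[0,0]+K[[0,1],[2,2]]
def mask(p,h0,h1,smin,vmin,box=None,vmax=255,smax=255):
    m=cv2.inRange(cv2.cvtColor(p,cv2.COLOR_RGB2HSV),(h0,smin,vmin),(h1,smax,vmax))
    if box is not None:
        k=np.zeros_like(m);x0,y0,x1,y1=box;k[y0:y1,x0:x1]=255;m&=k
    return m
def big(m):
    return max(cv2.findContours(m,cv2.RETR_EXTERNAL,cv2.CHAIN_APPROX_NONE)[0],key=cv2.contourArea)[:,0]
def circ(P):
    A=np.c_[2*P[:,:2],np.ones(len(P))];s=np.linalg.lstsq(A,(P[:,:2]**2).sum(1),rcond=None)[0]
    return s[:2],np.sqrt(s[2]+s[:2]@s[:2])
def rect(P):
    c,s,a=cv2.minAreaRect((P[:,:2]*1000).astype(np.float32));b=cv2.boxPoints((c,s,a))
    e=[b[1]-b[0],b[2]-b[1]];e=max(e,key=np.linalg.norm)
    return np.array(c)/1000,s,np.degrees(np.arctan2(e[1],e[0]))
E
python3 - <<'E'
from h import *
z=np.load("top0.npz");p,d=z["p"],z["d"];K,W=cam("top")
m=mask(p,100,130,120,40,(80,120,310,330));hull=cv2.convexHull(big(m))[:,0]
c,r=circ(ray(K,W,hull,.024));print("deck",c,r)
m=mask(p,10,25,150,60,(100,135,255,290));c2=big(m)
hull2=cv2.convexHull(np.argwhere(m)[:,::-1].astype(np.int32))[:,0];print("cover",circ(ray(K,W,hull2,.1975)))
k=big(mask(p,0,6,180,120,(130,180,220,230))|mask(p,174,180,180,120,(130,180,220,230)));print("knob",rect(ray(K,W,k,.240)),cv2.boundingRect(k))
t=big(mask(p,25,35,150,100,(140,295,210,340)));q=ray(K,W,t,.012);print("tab",rect(q),q.mean(0))
q=q.mean(0)[:2]
print("foot dir",np.degrees(np.arctan2(*(q-c)[::-1])))
g=big(mask(p,60,90,60,40,(390,260,490,360)));print("cradle",rect(ray(K,W,g,.008)))
w=big(mask(p,12,28,60,130,(215,230,275,270)));print("dowel",rect(ray(K,W,w,.0725)),cv2.boundingRect(w))
for n,uv in(("glue",(470,218)),("driverTip",(368,248)),("drvEnd",(410,168))):print(n,ray(K,W,uv,.0))
S=p[130:340,80:310];cv2.imwrite("pics/c1.png",cv2.resize(S[:,:,::-1],None,fx=2.6,fy=2.6,interpolation=2))
E
```

```text
deck [0.6546 0.1738] 0.17308156999904487
cover (array([0.6886, 0.2102]), np.float64(0.1706390034747334))
knob (array([0.655 , 0.1742]), (57.98866271972656, 14.266751289367676), np.float32(65.7295)) (155, 197, 34, 21)
tab (array([0.4695, 0.2212]), (29.27004623413086, 34.57745361328125), np.float32(-14.220581)) [0.4694 0.2212 0.012 ]
foot dir 165.62446895972104
cradle (array([ 0.4979, -0.3242]), (96.26912689208984, 118.16117858886719), np.float32(-14.255853))
dowel (array([0.6013, 0.0452]), (47.375083923339844, 9.126609802246094), np.float32(66.22058)) (246, 246, 23, 14)
glue [[ 0.6932 -0.3902  0.    ]]
driverTip [[ 0.6245 -0.1776  0.    ]]
drvEnd [[ 0.7975 -0.2644  0.    ]]
```

View pics/c1.png

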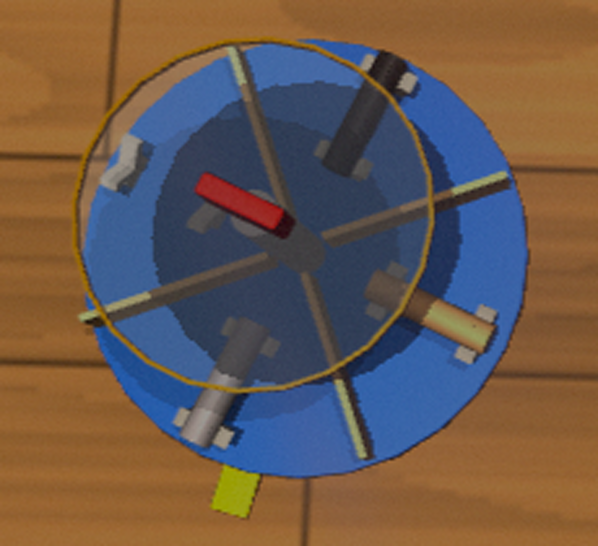

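The crop shows the dowel's compartment at lower right, (430,310) in the crop, the steel rod near the tab and the black rod at the back. The deck centre and the knob centre agree at (0.655, 0.174). The knob lies at 65.7° and the tab at 165.7°, so the carousel needs a turn of -80°. Now I move over the knob.

{"api": "move_arm", "payload": {"moves": [[48,-38,-3,0],[48,-38,-3,0],[48,-38,-3,0],[48,-38,-3,0],[48,-38,-3,0]], "claw": 85, "newtons": 60}}

```text
clock: 0.72
tcp_pos: [0.3169, -0.2625, 0.2712]
tool_rot: [0.992, 0.126, 0.0, 0.0]
contact_force: [1.0, -0.4, 0.3]
gripper_width: 0.0852
gripper_force: 0.0
```

{"api": "move_arm", "payload": {"moves": [[48,-38,-3,0],[48,-38,-3,0],[48,-38,-3,0],[48,-38,-3,0],[48,-38,-3,0]]}}

```text
clock: 1.35
tcp_pos: [0.5019, -0.0184, 0.2861]
tool_rot: [0.992, 0.126, -0.0, 0.0]
contact_force: [0.2, -1.2, 0.4]
gripper_width: 0.0848
gripper_force: 0.0
```

{"api": "move_arm", "payload": {"moves": [[48,-38,-3,0],[48,-38,-3,0],[48,-38,-3,0],[48,-38,-3,0],[0,0,0,-10]]}}

```text
clock: 1.98
tcp_pos: [0.6501, 0.1785, 0.2928]
tool_rot: [0.976, 0.216, -0.003, -0.0]
contact_force: [0.0, -1.3, 0.5]
gripper_width: 0.0847
gripper_force: 0.0
```

{"api": "move_arm", "payload": {"moves": [[0,0,0,-10.2],[0,0,0,-10.2],[0,0,0,-10.2],[0,0,0,-10.2],[0,0,0,0]]}}

```text
clock: 2.6
tcp_pos: [0.6489, 0.1749, 0.2976]
tool_rot: [0.842, 0.539, -0.001, -0.0]
contact_force: [-0.2, -0.3, -0.2]
gripper_width: 0.0854
gripper_force: 0.0
```

```bash
cat >> h.py <<'E'
def knob(s,p,zt=.240):
    K,W=cam("wrist",s);m=mask(p,0,6,170,60)|mask(p,174,180,170,60);k=big(m);return rect(ray(K,W,k,zt)),cv2.boundingRect(k)
def todo(s,P,psi=None,Rt=None):
    M=R.from_quat(s["tool_rot"]).as_matrix()
    print("tcp",s["tcp_pos"],"yaw",np.degrees(np.arctan2(M[1,0],M[0,0])),"delta tool mm",(np.array(P)-s["tcp_pos"])@M*1000,"q",s["q"],"F",s["contact_force"],"t",s["clock"])
    if psi is not None: print("turn",np.degrees(np.arctan2(M[1,0],M[0,0]))-psi)
E
python3 - <<'E'
from h import *
s=observe();p,d=snapshot("wrist");cv2.imwrite("pics/w1.png",p[:,:,::-1]);todo(s,(.655,.174,.30),65.7)
print(knob(s,p))
E
```

```text
tcp [0.6489 0.1749 0.2976] yaw 65.19554581930713 delta tool mm [ 1.8009  5.9316 -2.3816] q [ 0.2083  0.4863  0.8054 -0.0001  1.851   0.6412] F [-0.2046 -0.2581 -0.238 ] t 2.6
turn -0.5044541806928748
((array([0.6498, 0.1651]), (34.53892517089844, 13.492262840270996), np.float32(66.09818)), (314, 258, 25, 57))
```

View pics/w1.png

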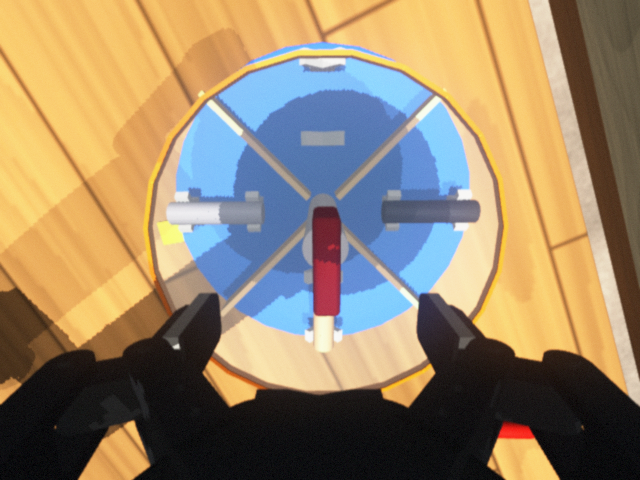

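The wrist view shows the red bar along the tool's x at columns 314–340, rows 208–315. It is centred about 5 mm toward the tool's +y, which agrees with the top view. I correct for that, descend and grip.

{"api": "move_arm", "payload": {"moves": [[2,5.3,0,-0.5],[0,0,20,0],[0,0,25,0],[0,0,20,0],[0,0,0,0]]}}

```text
clock: 3.28
tcp_pos: [0.6541, 0.1742, 0.231]
tool_rot: [0.84, 0.542, -0.002, -0.001]
contact_force: [0.6, 0.1, 0.5]
gripper_width: 0.0849
gripper_force: 0.0
```

{"api": "move_arm", "payload": {"moves": [[0,0,0,0],[0,0,0,0],[0,0,0,0],[0,0,0,0],[0,0,0,0]], "claw": 5}}

```text
clock: 3.9
tcp_pos: [0.6538, 0.1749, 0.234]
tool_rot: [0.84, 0.543, -0.001, -0.001]
contact_force: [-6.3, 1.2, 3.9]
gripper_width: 0.0152
gripper_force: 61.2
```

{"api": "move_arm", "payload": {"moves": [[0,0,0,0],[0,0,0,0],[0,0,0,0],[0,0,0,0],[0,0,0,0]]}}

```text
clock: 4.53
tcp_pos: [0.6537, 0.1749, 0.234]
tool_rot: [0.84, 0.543, -0.001, -0.001]
contact_force: [-6.7, 0.8, 3.0]
gripper_width: 0.0155
gripper_force: 61.2
```

{"api": "move_arm", "payload": {"moves": [[0,0,0,2],[0,0,0,5],[0,0,0,6],[0,0,0,6],[0,0,0,6]]}}

```text
clock: 5.15
tcp_pos: [0.6536, 0.175, 0.234]
tool_rot: [0.938, 0.347, -0.001, -0.001]
contact_force: [-7.4, 0.6, 2.7]
gripper_width: 0.0151
gripper_force: 61.2
```

{"api": "move_arm", "payload": {"moves": [[0,0,0,6],[0,0,0,6],[0,0,0,6],[0,0,0,6],[0,0,0,6]]}}

```text
clock: 5.78
tcp_pos: [0.6535, 0.1752, 0.234]
tool_rot: [0.996, 0.093, -0.001, -0.0]
contact_force: [-7.9, 1.3, 3.6]
gripper_width: 0.0152
gripper_force: 61.2
```

{"api": "move_arm", "payload": {"moves": [[0,0,0,6],[0,0,0,6],[0,0,0,5],[0,0,0,4],[0,0,0,2]]}}

```text
clock: 6.4
tcp_pos: [0.6535, 0.1754, 0.234]
tool_rot: [0.994, -0.106, -0.001, -0.0]
contact_force: [-8.0, 2.3, 2.9]
gripper_width: 0.0149
gripper_force: 61.2
```

{"api": "move_arm", "payload": {"moves": [[0,0,0,2],[0,0,0,0],[0,0,0,0],[0,0,0,0],[0,0,0,0]]}}

```text
clock: 7.02
tcp_pos: [0.6535, 0.1754, 0.234]
tool_rot: [0.992, -0.123, -0.001, -0.0]
contact_force: [-7.9, 2.6, 4.4]
gripper_width: 0.015
gripper_force: 61.2
```

```bash
python3 - <<'E'
from h import *
s=observe();p,d=snapshot("top");cv2.imwrite("pics/t2.png",cv2.resize(p[130:340,80:310,::-1],None,fx=2.6,fy=2.6,interpolation=2));todo(s,(.655,.174,.30),-14.3)
E
```

```text
tcp [0.6535 0.1754 0.234 ] yaw -14.143027298669486 delta tool mm [  1.6698   1.0032 -66.0151] q [0.2072 0.5004 0.9121 0.0013 1.7311 2.0251] F [-7.8742  2.5538  4.3849] t 7.025
turn 0.1569727013305151
```

View pics/t2.png

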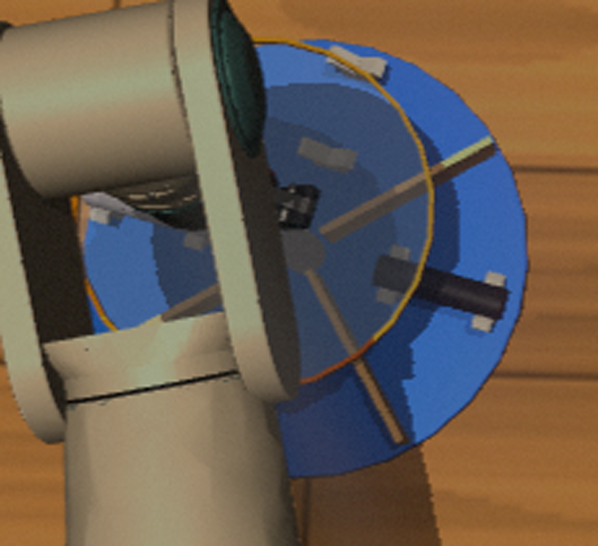

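The carousel stands at -14.1°, against a target of -14.2 to -14.4°. The top view shows black at the right and an empty compartment at the back, with the arm hiding the front.

The moves only turn about the tool's z, so I can't lean the tool directly. Instead:
1. Take the dowel tool-down by its free outer end, clear of the cover.
2. Draw it out about 12 mm along its V-rests.
3. Regrip and lift it.
4. Centre it in the cradle with a middle grip.

First I release the knob and back out.

{"api": "move_arm", "payload": {"moves": [[0,0,0,0],[0,0,0,0],[0,0,0,0],[0,0,0,0],[0,0,-10,0]], "claw": 70}}

```text
clock: 7.7
tcp_pos: [0.6543, 0.1743, 0.2426]
tool_rot: [0.992, -0.124, -0.001, 0.0]
contact_force: [1.2, -0.6, -0.3]
gripper_width: 0.0701
gripper_force: 0.0
```

{"api": "move_arm", "payload": {"moves": [[0,0,-25,0],[0,0,-30,0],[-35,1,-10,0],[-50,0,0,0],[-50,0,0,0]]}}

```text
clock: 8.32
tcp_pos: [0.5222, 0.2068, 0.3093]
tool_rot: [0.992, -0.124, 0.001, -0.0]
contact_force: [-0.7, 0.1, 0.8]
gripper_width: 0.0698
gripper_force: 0.0
```

{"api": "move_arm", "payload": {"moves": [[-45,0,0,-10],[0,0,0,-10],[0,0,0,-10],[0,0,0,-10],[0,0,0,-10]]}}

```text
clock: 8.95
tcp_pos: [0.4799, 0.2177, 0.3093]
tool_rot: [0.951, 0.31, 0.001, 0.0]
contact_force: [0.6, 0.6, 0.2]
gripper_width: 0.0698
gripper_force: 0.0
```

{"api": "move_arm", "payload": {"moves": [[0,0,0,-10],[0,0,0,-10],[0,0,0,-10],[0,0,0,-10],[0,0,0,-10]]}}

```text
clock: 9.57
tcp_pos: [0.4799, 0.2177, 0.3093]
tool_rot: [0.731, 0.683, 0.001, 0.0]
contact_force: [-0.1, 1.2, 0.6]
gripper_width: 0.0702
gripper_force: 0.0
```

{"api": "move_arm", "payload": {"moves": [[0,0,0,-10],[0,0,0,-10],[0,0,0,-10],[0,0,0,-10],[0,0,0,-10]]}}

```text
clock: 10.2
tcp_pos: [0.4799, 0.2177, 0.3093]
tool_rot: [0.374, 0.928, 0.0, 0.001]
contact_force: [-0.2, 0.2, 0.3]
gripper_width: 0.07
gripper_force: 0.0
```

{"api": "move_arm", "payload": {"moves": [[0,0,0,-10],[0,0,0,-10],[0,0,0,-10],[0,0,0,0],[0,0,0,0]]}}

```text
clock: 10.82
tcp_pos: [0.4799, 0.2177, 0.3087]
tool_rot: [0.125, 0.992, 0.0, 0.0]
contact_force: [-0.4, -0.2, -0.1]
gripper_width: 0.0703
gripper_force: 0.0
```

```bash
python3 - <<'E'
from h import *
s=observe();p,d=snapshot("wrist");np.savez("w3.npz",p=p,d=d);cv2.imwrite("pics/w3.png",p[:,:,::-1])
u=np.array([np.cos(np.radians(165.7)),np.sin(np.radians(165.7))]);a=np.array([.655,.174])
todo(s,[*(a+.172*u),.066],165.7)
K,W=cam("wrist",s)
print("expect px: axis deck, tab end, dowel end centre top",proj(K,W,[[*a,.24],[*(a+.21*u),.012],[*(a+.165*u),.0725],[*(a+.115*u),.0725]]))
E
```

```text
tcp [0.4799 0.2177 0.3087] yaw 165.588924404815 delta tool mm [ -8.3397   0.8804 242.75  ] q [ 0.3558  0.051   1.2985 -0.0001  1.7914 -0.9635] F [-0.3787 -0.2265 -0.0615] t 10.825
turn -0.11107559518498533
expect px: axis deck, tab end, dowel end centre top [[321.2321 496.0802]
 [319.7588 181.4507]
 [320.015  228.0591]
 [320.0437 270.949 ]]
```

View pics/w3.png

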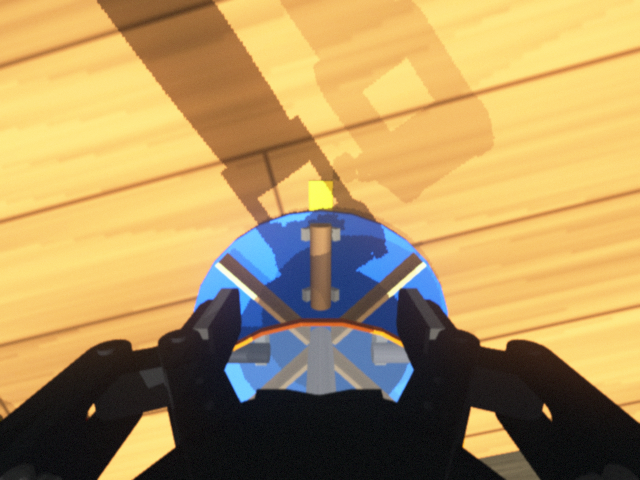

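The wrist view shows the dowel end at (321,226), directly below the yellow tab at (320,195). Both line up with the predicted pixels (320,228). The carousel is where it should be, so I descend and check from near.

{"api": "move_arm", "payload": {"moves": [[0,1,35,0.1],[0,0,50,0],[0,0,50,0],[0,0,30,0],[0,0,15,0]], "claw": 50}}

```text
clock: 11.5
tcp_pos: [0.4795, 0.2184, 0.1266]
tool_rot: [0.125, 0.992, -0.001, -0.001]
contact_force: [0.2, -0.8, 0.3]
gripper_width: 0.0502
gripper_force: 0.0
```

{"api": "move_arm", "payload": {"moves": [[0,0,0,0],[0,0,0,0],[0,0,0,0],[0,0,0,0],[0,0,0,0]]}}

```text
clock: 12.12
tcp_pos: [0.4802, 0.2187, 0.1286]
tool_rot: [0.125, 0.992, 0.0, 0.0]
contact_force: [-0.4, 0.7, 0.2]
gripper_width: 0.0497
gripper_force: 0.0
```

```bash
python3 - <<'E'
from h import *
s=observe();p,d=snapshot("wrist");np.savez("w4.npz",p=p,d=d);cv2.imwrite("pics/w4.png",p[:,:,::-1])
u=np.array([np.cos(np.radians(165.7)),np.sin(np.radians(165.7))]);a=np.array([.655,.174])
todo(s,[*(a+.172*u),.066],165.7)
K,W=cam("wrist",s)
print(proj(K,W,[[*(a+.21*u),.012],[*(a+.165*u),.0725],[*(a+.160*u),.0725],[*(a+.115*u),.0725]]))
E
```

```text
tcp [0.4802 0.2187 0.1286] yaw 165.68231243212412 delta tool mm [-8.4081 -0.1271 62.5801] q [ 0.3574  0.1388  1.5668 -0.0001  1.4355 -0.9635] F [-0.4387  0.7213  0.1542] t 12.125
turn -0.01768756787586767
[[319.38   204.5555]
 [319.6437 299.4555]
 [319.6378 307.4151]
 [319.5884 374.3462]]
```

View pics/w4.png

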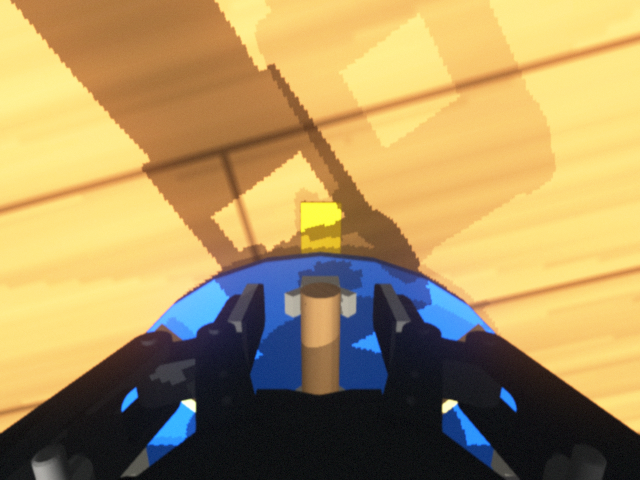

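The near view shows the dowel end's top edge at (320,299), exactly as predicted, with the outer rest just inside it. I descend outside the rest and close on the dowel's free end at low force.

{"api": "move_arm", "payload": {"moves": [[0,0,20,0],[0,0,22,0],[0,0,15,0],[0,0,5,0],[-4,0,0,0]], "newtons": 25}}

```text
clock: 12.8
tcp_pos: [0.4841, 0.2177, 0.0664]
tool_rot: [0.125, 0.992, -0.0, 0.0]
contact_force: [-0.1, -0.9, 0.6]
gripper_width: 0.05
gripper_force: 0.0
```

{"api": "move_arm", "payload": {"moves": [[-4,0,0,0],[0,0,0,0],[0,0,0,0],[0,0,0,0],[0,0,0,0]]}}

```text
clock: 13.42
tcp_pos: [0.4878, 0.2167, 0.0663]
tool_rot: [0.125, 0.992, -0.0, 0.0]
contact_force: [-0.6, 0.3, 0.3]
gripper_width: 0.0495
gripper_force: 0.0
```

{"api": "move_arm", "payload": {"moves": [[0,0,0,0],[0,0,0,0],[0,0,0,0],[0,0,0,0],[0,0,0,0]], "claw": 10}}

```text
clock: 14.05
tcp_pos: [0.4878, 0.2167, 0.0664]
tool_rot: [0.125, 0.992, 0.0, -0.0]
contact_force: [-2.1, 0.1, 2.0]
gripper_width: 0.0235
gripper_force: 24.5
```

Gripped at 23.5 mm; the 16 mm knob also read about 1 mm low. I draw the dowel outward 12 mm.

{"api": "move_arm", "payload": {"moves": [[2,0,0,0],[3,0,0,0],[3,0,0,0],[3,0,0,0],[1,0,0,0]]}}

```text
clock: 14.68
tcp_pos: [0.476, 0.2197, 0.0662]
tool_rot: [0.125, 0.992, -0.0, -0.0]
contact_force: [0.3, -0.4, 1.7]
gripper_width: 0.0231
gripper_force: 24.4
```

{"api": "move_arm", "payload": {"moves": [[0,0,0,0],[0,0,0,0],[0,0,0,0],[0,0,0,0],[0,0,0,0]], "claw": 50}}

```text
clock: 15.3
tcp_pos: [0.4762, 0.2196, 0.0662]
tool_rot: [0.125, 0.992, -0.0, -0.0]
contact_force: [-0.6, 0.1, 0.1]
gripper_width: 0.0502
gripper_force: 0.0
```

```bash
python3 - <<'E'
from h import *
s=observe();p,d=snapshot("wrist");np.savez("w5.npz",p=p,d=d);cv2.imwrite("pics/w5.png",p[:,:,::-1])
u=np.array([np.cos(np.radians(165.7)),np.sin(np.radians(165.7))]);a=np.array([.655,.174])
todo(s,[*(a+.172*u),.066],165.7)
K,W=cam("wrist",s)
print(proj(K,W,[[*(a+.21*u),.012],[*(a+.177*u),.0725],[*(a+.165*u),.0725],[*(a+.160*u),.0725]]))
E
```

```text
tcp [0.4762 0.2196 0.0662] yaw 165.68467938398047 delta tool mm [-12.5248  -0.0284   0.2365] q [ 0.3617  0.2029  1.6284 -0.0001  1.3104 -0.9592] F [-0.5822  0.1122  0.1429] t 15.3
turn -0.015320616019522504
[[319.9045 230.7107]
 [320.456  350.9947]
 [320.4143 377.6637]
 [320.3975 388.3949]]
```

View pics/w5.png

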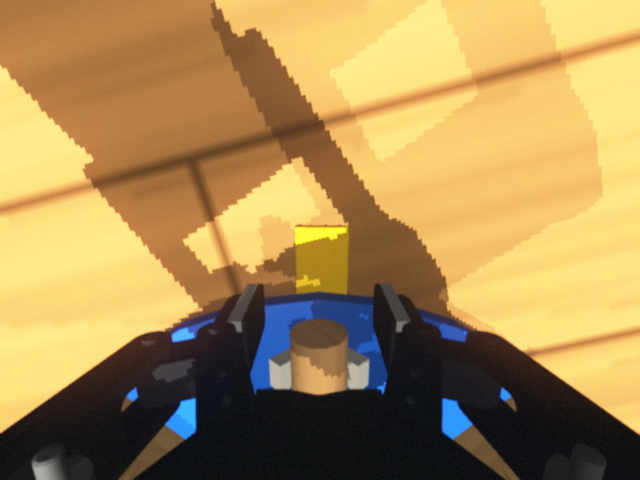

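The wrist view shows the dowel end drawn out to row 350, i.e. r = 177 mm as planned. It still lies on its rests and the carousel is unmoved. I move in, grip firmly, lift a little, draw it out, then raise it.

{"api": "move_arm", "payload": {"moves": [[-4,0,0,0],[-6,0,0,0],[-2,0,0,0],[0,0,0,0],[0,0,0,0]], "newtons": 60}}

```text
clock: 15.98
tcp_pos: [0.4878, 0.2167, 0.0662]
tool_rot: [0.125, 0.992, -0.0, -0.0]
contact_force: [-0.4, -0.2, 0.1]
gripper_width: 0.0499
gripper_force: 0.0
```

{"api": "move_arm", "payload": {"moves": [[0,0,0,0],[0,0,0,0],[0,0,0,0],[0,0,0,0],[0,0,0,0]], "claw": 10}}

```text
clock: 16.6
tcp_pos: [0.4878, 0.2167, 0.0664]
tool_rot: [0.125, 0.992, -0.0, -0.0]
contact_force: [-2.0, -0.7, 2.4]
gripper_width: 0.0234
gripper_force: 58.7
```

{"api": "move_arm", "payload": {"moves": [[0,0,-3,0],[0,0,-7,0],[0,0,-9,0],[0,0,-6,0],[5,0,0,0]]}}

```text
clock: 17.23
tcp_pos: [0.4833, 0.218, 0.0921]
tool_rot: [0.125, 0.992, 0.0, 0.001]
contact_force: [0.4, 0.1, 0.1]
gripper_width: 0.0233
gripper_force: 58.7
```

{"api": "move_arm", "payload": {"moves": [[15,0,0,0],[20,0,0,0],[20,0,0,0],[15,0,0,0],[5,0,-10,0]]}}

```text
clock: 17.85
tcp_pos: [0.4088, 0.2365, 0.1008]
tool_rot: [0.124, 0.992, -0.001, -0.001]
contact_force: [0.4, -1.2, 0.2]
gripper_width: 0.0227
gripper_force: 58.7
```

```bash
python3 - <<'E'
from h import *
s=observe();p,d=snapshot("wrist");cv2.imwrite("pics/w6.png",p[:,:,::-1])
v=np.radians(165.74);u=np.array([np.cos(v),np.sin(v)])
todo(s,[*(np.array([.498,-.324])+.0575*u),.12],165.74);print(s["gripper_width"])
E
```

```text
tcp [0.4088 0.2365 0.1008] yaw 165.7370648192657 delta tool mm [-167.0052 -521.2622  -18.731 ] q [ 0.4463  0.0181  1.7535 -0.0001  1.3721 -0.8756] F [ 0.4412 -1.1951  0.247 ] t 17.85
turn -0.0029351807343118708
0.022717724783528532
```

View pics/w6.png

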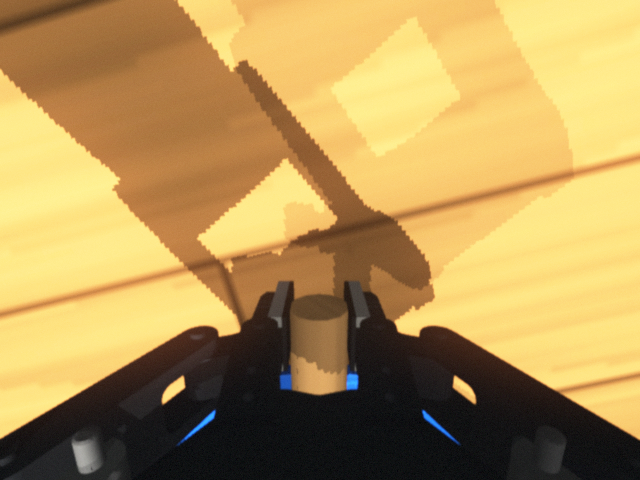

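The dowel is held level (end face around (320,310)) and clear of the carousel. I raise it and carry it to the cradle at constant yaw.

{"api": "move_arm", "payload": {"moves": [[0,0,-20,0],[0,0,-30,0],[-7,-20,-15,0],[-14,-43,0,0],[-14,-43,0,0]]}}

```text
clock: 18.52
tcp_pos: [0.4185, 0.1239, 0.1672]
tool_rot: [0.124, 0.992, 0.0, 0.001]
contact_force: [0.2, 0.1, -1.1]
gripper_width: 0.0228
gripper_force: 58.8
```

{"api": "move_arm", "payload": {"moves": [[-14,-43,0,0],[-14,-43,0,0],[-14,-43,0,0],[-14,-43,0,0],[-14,-43,0,0]]}}

```text
clock: 19.15
tcp_pos: [0.433, -0.1025, 0.1671]
tool_rot: [0.125, 0.992, -0.0, 0.001]
contact_force: [1.2, -0.2, -0.6]
gripper_width: 0.0233
gripper_force: 58.8
```

{"api": "move_arm", "payload": {"moves": [[-14,-43,0,0],[-14,-43,0,0],[-14,-43,0,0],[-14,-43,0,0],[-6,-28,0,0]]}}

```text
clock: 19.77
tcp_pos: [0.4432, -0.3122, 0.1667]
tool_rot: [0.125, 0.992, -0.0, 0.0]
contact_force: [-0.0, 0.5, -0.2]
gripper_width: 0.0226
gripper_force: 58.8
```

```bash
python3 - <<'E'
from h import *
s=observe();K,W=cam("wrist",s);p,d=snapshot("wrist");np.savez("w7.npz",p=p,d=d)
p2,_=snapshot("top");cv2.imwrite("pics/w7.png",np.hstack([cv2.resize(p,(400,300)),cv2.resize(p2[200:380,380:620],(400,300))])[:,:,::-1])
v=np.radians(165.74);u=np.array([np.cos(v),np.sin(v)])
todo(s,[*(np.array([.498,-.324])+.0575*u),.0503],165.74)
g=big(mask(p,60,90,60,40));P=ray(K,W,g,.008);e=P[np.argsort(P[:,:2]@u)];print("plate near edge along u from (.498,-.324)",(e[-40::8,:2]-[.498,-.324])@u)
l=(P[:,:2]-[.498,-.324])@np.array([-u[1],u[0]]);print("lateral",l.min(),l.max())
E
```

```text
tcp [ 0.4432 -0.3122  0.1667] yaw 165.58742361576458 delta tool mm [  1.615    2.0958 116.4455] q [-0.6815  0.1451  1.4809 -0.0003  1.5144 -2.0008] F [-0.0154  0.5291 -0.2059] t 19.775
turn -0.15257638423543085
plate near edge along u from (.498,-.324) [0.0185 0.0194 0.0213 0.0222 0.0232]
lateral -0.024243864491839597 0.028399000949231052
```

View pics/w7.png

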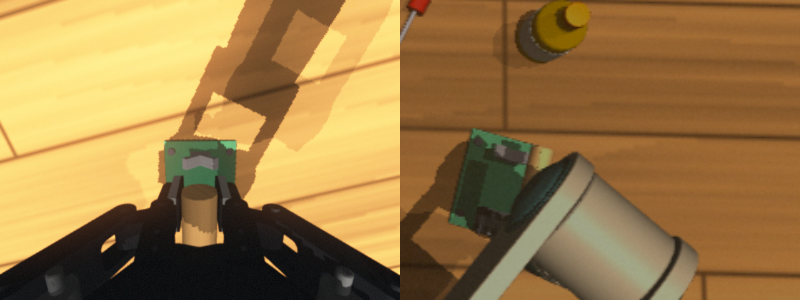

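The wrist half shows the plate at columns 166–236, with the dowel at column ~200 and the cradle rest ahead; the dowel lines up laterally. The green mask broke up, so I redo it with all green pixels.

```bash
python3 - <<'E'
from h import *
s=observe();K,W=cam("wrist",s);p=np.load("w7.npz")["p"]
m=mask(p,50,95,50,30,(230,200,400,300));q=np.argwhere(m)[:,::-1];P=ray(K,W,q,.008)
v=np.radians(165.74);u=np.array([np.cos(v),np.sin(v)]);n=np.array([-u[1],u[0]])
a=(P[:,:2]-[.498,-.324])@u;l=(P[:,:2]-[.498,-.324])@n
print(q.min(0),q.max(0),"edge u",np.percentile(a,[98,99.5,100]),"lat",np.percentile(l,[0,.5,99.5,100]))
# rest top: grey between
print(proj(K,W,[[*(np.array([.498,-.324])+.045*u),.043],[*(np.array([.498,-.324])+.060*u),.008]]))
E
```

```text
[263 225] [377 298] edge u [0.0598 0.0613 0.0614] lat [-0.0469 -0.0461  0.0491  0.0509]
[[322.9328 256.0676]
 [322.4324 226.7278]]
```

{"api": "move_arm", "payload": {"moves": [[2,1.3,20,-0.1],[0,0,35,0],[0,0,30,0],[0,0,18,0],[0,0,3,0]]}}

```text
clock: 20.5
tcp_pos: [0.4415, -0.3075, 0.0596]
tool_rot: [0.124, 0.992, 0.0, -0.001]
contact_force: [-0.5, -0.5, -0.5]
gripper_width: 0.0231
gripper_force: 58.9
```

{"api": "move_arm", "payload": {"moves": [[0,0,3,0],[0,0,2,0],[0,0,2,0],[0,0,1,0],[0,0,0,0]]}}

```text
clock: 21.12
tcp_pos: [0.4419, -0.3082, 0.0527]
tool_rot: [0.124, 0.992, -0.0, 0.0]
contact_force: [-0.3, -0.7, 0.5]
gripper_width: 0.0232
gripper_force: 59.0
```

```bash
python3 - <<'E'
from h import *
s=observe();todo(s,[.443,-.31,.0503],165.74)
E
```

```text
tcp [ 0.4419 -0.3082  0.0527] yaw 165.77978798420216 delta tool mm [-1.5291 -1.4172  2.4358] q [-0.6775  0.2578  1.5938 -0.0003  1.289  -2.    ] F [-0.2939 -0.6653  0.5193] t 21.125
turn 0.03978798420214957
```

{"api": "move_arm", "payload": {"moves": [[0,-2,0,0],[0,0,0,0],[0,0,1,0],[0,0,0.8,0],[0,0,0,0]]}}

```text
clock: 21.75
tcp_pos: [0.4412, -0.3101, 0.0507]
tool_rot: [0.124, 0.992, -0.0, 0.0]
contact_force: [-1.1, -1.6, 1.5]
gripper_width: 0.0228
gripper_force: 59.0
```

{"api": "move_arm", "payload": {"moves": [[0,0,0.6,0],[0,0,0,0],[0,0,0,0],[0,0,0,0],[0,0,0,0]]}}

```text
clock: 22.38
tcp_pos: [0.4413, -0.3103, 0.0504]
tool_rot: [0.124, 0.992, -0.001, 0.0]
contact_force: [-3.1, -1.7, 5.3]
gripper_width: 0.0231
gripper_force: 59.2
```

Seated, with 5 N upward. Release, rise and look over the cradle.

{"api": "move_arm", "payload": {"moves": [[0,0,0,0],[0,0,0,0],[0,0,0,0],[0,0,0,0],[0,0,0,0]], "claw": 50}}

```text
clock: 23.0
tcp_pos: [0.4412, -0.3098, 0.0498]
tool_rot: [0.124, 0.992, 0.0, -0.0]
contact_force: [-0.0, 0.3, 0.1]
gripper_width: 0.0497
gripper_force: 0.0
```

{"api": "move_arm", "payload": {"moves": [[0,0,-15,0],[0,0,-35,0],[0,0,-35,0],[0,0,-15,0],[0,0,0,0]]}}

```text
clock: 23.62
tcp_pos: [0.4415, -0.3101, 0.151]
tool_rot: [0.124, 0.992, -0.001, 0.001]
contact_force: [-0.7, -0.3, -0.4]
gripper_width: 0.0502
gripper_force: 0.0
```

{"api": "move_arm", "payload": {"moves": [[0,0,0,0],[0,0,0,0],[0,0,0,0],[0,0,0,0],[0,0,0,0]]}}

```text
clock: 24.25
tcp_pos: [0.4412, -0.3098, 0.1498]
tool_rot: [0.124, 0.992, 0.0, -0.0]
contact_force: [-0.0, 0.3, 0.8]
gripper_width: 0.0505
gripper_force: 0.0
```

```bash
python3 - <<'E'
from h import *
s=observe();K,W=cam("wrist",s);p,d=snapshot("wrist");np.savez("w8.npz",p=p,d=d);cv2.imwrite("pics/w8.png",p[:,:,::-1])
v=np.radians(165.74);u=np.array([np.cos(v),np.sin(v)]);c=np.array([.498,-.324])
todo(s,[*c,.0503],165.74)
n=np.array([-u[1],u[0]])
print(proj(K,W,[[*(c+.062*u),.0565],[*(c-.038*u),.0565],[*(c+.045*u),.043],[*(c+.06*u+.05*n),.008],[*(c+.06*u-.05*n),.008]]))
E
```

```text
tcp [ 0.4412 -0.3098  0.1498] yaw 165.78837514730324 delta tool mm [-58.5477   0.2084  99.5021] q [-0.6807  0.1512  1.5089 -0.      1.4815 -2.0035] F [-0.0243  0.2774  0.757 ] t 24.25
turn 0.04837514730323278
[[320.0604 249.1608]
 [319.7703 377.6392]
 [319.9227 266.428 ]
 [257.893  234.2104]
 [381.6579 234.3176]]
```

View pics/w8.png

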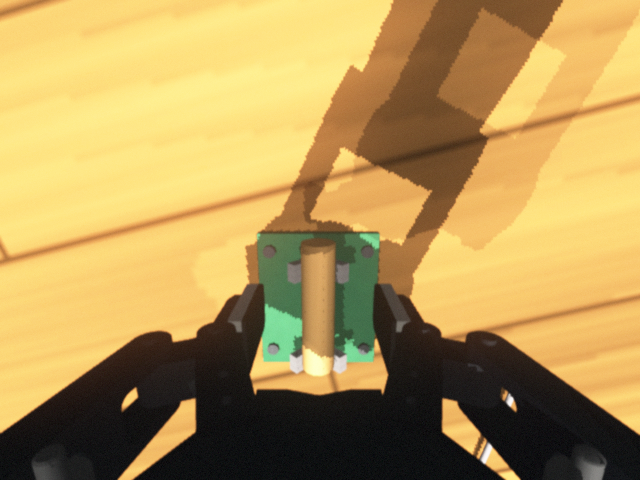

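The wrist view shows the dowel lying in both V-rests, near end at row ~249, far end at ~375, plate rows 233–362. It's offset toward the robot as planned. I measure the offset against the plate in this same image.

```bash
python3 - <<'E'
from h import *
s=observe();K,W=cam("wrist",s);p=np.load("w8.npz")["p"]
v=np.radians(165.74);u=np.array([np.cos(v),np.sin(v)]);c=np.array([.498,-.324])
m=mask(p,50,95,50,30,(250,220,390,375));r=np.argwhere(m)
rows=np.where((m[:,262:300]>0).sum(1)>8)[0];print("plate rows",rows.min(),rows.max(),"cols",r[:,1].min(),r[:,1].max())
f=lambda row,z,col=320:((ray(K,W,(col,row),z)[0,:2]-c)@u)*1000
print("plate u",f(rows.min()-.5,.008),f(rows.max()+.5,.008))
g=cv2.cvtColor(p,cv2.COLOR_RGB2GRAY);col=g[230:390,312:326].mean(1).astype(int);print(list(zip(range(230,258),col[:28])));print(list(zip(range(365,385),col[135:155])))
print("u for rows",[(k,round(f(k,.0565),1)) for k in(246,248,250,252)],[(k,round(f(k,.0565),1),round(f(k,.044),1)) for k in(373,374,375,376,377)])
E
```

```text
plate rows 235 361 cols 257 378
plate u 59.74895080986433 -58.56518546927105
[(230, np.int64(90)), (231, np.int64(73)), (232, np.int64(62)), (233, np.int64(65)), (234, np.int64(72)), (235, np.int64(76)), (236, np.int64(77)), (237, np.int64(77)), (238, np.int64(76)), (239, np.int64(77)), (240, np.int64(76)), (241, np.int64(78)), (242, np.int64(77)), (243, np.int64(78)), (244, np.int64(78)), (245, np.int64(79)), (246, np.int64(88)), (247, np.int64(107)), (248, np.int64(120)), (249, np.int64(120)), (250, np.int64(120)), (251, np.int64(123)), (252, np.int64(131)), (253, np.int64(147)), (254, np.int64(163)), (255, np.int64(170)), (256, np.int64(172)), (257, np.int64(173))]
[(365, np.int64(246)), (366, np.int64(246)), (367, np.int64(245)), (368, np.int64(245)), (369, np.int64(245)), (370, np.int64(246)), (371, np.int64(246)), (372, np.int64(246)), (373, np.int64(246)), (374, np.int64(242)), (375, np.int64(229)), (376, np.int64(207)), (377, np.int64(196)), (378, np.int64(195)), (379, np.int64(197)), (380, np.int64(198)), (381, np.int64(198)), (382, np.int64(197)), (383, np.int64(196)), (384, np.int64(194))]
u for rows [(246, np.float64(64.1)), (248, np.float64(62.8)), (250, np.float64(61.4)), (252, np.float64(60.0))] [(373, np.float64(-34.1), np.float64(-43.5)), (374, np.float64(-34.9), np.float64(-44.4)), (375, np.float64(-35.8), np.float64(-45.3)), (376, np.float64(-36.7), np.float64(-46.3)), (377, np.float64(-37.5), np.float64(-47.2))]
```

The dowel's length reads 100.0 mm (check passes) and its centre is 13 mm toward the robot from the plate centre. I regrip in the middle, lift 5 mm, shift 13 mm and lower.

{"api": "move_arm", "payload": {"moves": [[-25,-0.3,0,0],[-33,0,0,0],[0,0,30,0],[0,0,35,0],[0,0,25,0]], "newtons": 30}}

```text
clock: 24.92
tcp_pos: [0.4969, -0.324, 0.0581]
tool_rot: [0.124, 0.992, 0.0, -0.001]
contact_force: [0.3, 0.1, -0.5]
gripper_width: 0.0501
gripper_force: 0.0
```

{"api": "move_arm", "payload": {"moves": [[0,0,9,0],[0,0,0,0],[0,0,0,0],[0,0,0,0],[0,0,0,0]]}}

```text
clock: 25.55
tcp_pos: [0.4976, -0.3246, 0.0516]
tool_rot: [0.124, 0.992, -0.0, 0.001]
contact_force: [0.7, 0.3, 0.9]
gripper_width: 0.05
gripper_force: 0.0
```

{"api": "move_arm", "payload": {"moves": [[0,0,0,0],[0,0,0,0],[0,0,0,0],[0,0,0,0],[0,0,0,0]], "claw": 10}}

```text
clock: 26.18
tcp_pos: [0.4974, -0.3246, 0.0512]
tool_rot: [0.124, 0.992, -0.0, 0.0]
contact_force: [-1.0, -1.5, 2.5]
gripper_width: 0.024
gripper_force: 29.5
```

{"api": "move_arm", "payload": {"moves": [[0,0,-3,0],[0,0,-2,0],[-4,0,0,0],[-5,0,0,0],[-4,0,0,0]]}}

```text
clock: 26.8
tcp_pos: [0.5103, -0.3276, 0.0558]
tool_rot: [0.124, 0.992, 0.0, -0.0]
contact_force: [-0.2, -0.8, -0.8]
gripper_width: 0.0239
gripper_force: 29.4
```

{"api": "move_arm", "payload": {"moves": [[0,0,0,0],[0,0,2,0],[0,0,1.5,0],[0,0,1,0],[0,0,0.5,0]]}}

```text
clock: 27.42
tcp_pos: [0.5099, -0.3278, 0.0512]
tool_rot: [0.124, 0.992, -0.0, 0.0]
contact_force: [-1.2, -0.3, 3.4]
gripper_width: 0.0239
gripper_force: 29.6
```

{"api": "move_arm", "payload": {"moves": [[0,0,0.3,0],[0,0,0,0],[0,0,0,0],[0,0,0,0],[0,0,0,0]]}}

```text
clock: 28.05
tcp_pos: [0.5099, -0.3278, 0.0511]
tool_rot: [0.124, 0.992, -0.0, 0.0]
contact_force: [-3.4, -0.8, 5.7]
gripper_width: 0.024
gripper_force: 29.8
```

Seated again (about 6 N upward). Release, rise, move to the same viewing pose as before and check.

{"api": "move_arm", "payload": {"moves": [[0,0,0,0],[0,0,0,0],[0,0,0,0],[0,0,0,0],[0,0,0,0]], "claw": 50}}

```text
clock: 28.68
tcp_pos: [0.51, -0.3275, 0.0506]
tool_rot: [0.124, 0.992, -0.0, 0.0]
contact_force: [-0.9, -0.5, -0.2]
gripper_width: 0.05
gripper_force: 0.0
```

{"api": "move_arm", "payload": {"moves": [[0,0,-15,0],[0,0,-40,0],[0,0,-45,0],[36,0,0,0],[35,0,0,0]]}}

```text
clock: 29.3
tcp_pos: [0.4407, -0.3102, 0.1525]
tool_rot: [0.124, 0.992, -0.001, 0.001]
contact_force: [-1.1, 0.1, 0.2]
gripper_width: 0.0502
gripper_force: 0.0
```

{"api": "move_arm", "payload": {"moves": [[0,0,0,0],[0,0,0,0],[0,0,0,0],[0,0,0,0],[0,0,0,0]]}}

```text
clock: 29.92
tcp_pos: [0.4414, -0.3102, 0.1504]
tool_rot: [0.124, 0.992, 0.0, -0.0]
contact_force: [-0.7, -0.2, -0.6]
gripper_width: 0.05
gripper_force: 0.0
```

```bash
python3 - <<'E'
from h import *
s=observe();K,W=cam("wrist",s);p,d=snapshot("wrist");np.savez("w9.npz",p=p,d=d)
t,_=snapshot("top");np.savez("t9.npz",p=t)
cv2.imwrite("pics/w9.png",np.hstack([p[200:420,220:420],cv2.resize(t[130:340,80:300],(230,220)),])[:,:,::-1])
v=np.radians(165.74);u=np.array([np.cos(v),np.sin(v)]);c=np.array([.498,-.324])
f=lambda row,z,col=320:((ray(K,W,(col,row),z)[0,:2]-c)@u)*1000
m=mask(p,50,95,50,30,(250,220,390,385));rows=np.where((m[:,262:300]>0).sum(1)>8)[0];print("plate",f(rows.min()-.5,.008),f(rows.max()+.5,.008))
g=cv2.cvtColor(p,cv2.COLOR_RGB2GRAY);col=g[:,312:326].mean(1).astype(int)
print([(k,int(col[k])) for k in range(245,285)],[(k,int(col[k])) for k in range(375,400)]);print([(k,round(f(k,.0565),1)) for k in range(256,400,4)]);todo(s,[*c,.05])
E
```

```text
plate 59.4348184073715 -58.06397815986234
[(245, 72), (246, 71), (247, 71), (248, 71), (249, 70), (250, 70), (251, 69), (252, 68), (253, 68), (254, 69), (255, 73), (256, 74), (257, 74), (258, 75), (259, 75), (260, 75), (261, 75), (262, 75), (263, 81), (264, 106), (265, 148), (266, 166), (267, 171), (268, 171), (269, 173), (270, 174), (271, 174), (272, 173), (273, 171), (274, 172), (275, 172), (276, 171), (277, 171), (278, 170), (279, 171), (280, 172), (281, 171), (282, 171), (283, 172), (284, 171)] [(375, 245), (376, 245), (377, 245), (378, 246), (379, 246), (380, 246), (381, 246), (382, 246), (383, 246), (384, 246), (385, 246), (386, 246), (387, 246), (388, 241), (389, 226), (390, 202), (391, 193), (392, 191), (393, 176), (394, 123), (395, 60), (396, 31), (397, 25), (398, 25), (399, 25)]
[(256, np.float64(56.8)), (260, np.float64(54.0)), (264, np.float64(51.1)), (268, np.float64(48.3)), (272, np.float64(45.4)), (276, np.float64(42.5)), (280, np.float64(39.5)), (284, np.float64(36.6)), (288, np.float64(33.6)), (292, np.float64(30.6)), (296, np.float64(27.6)), (300, np.float64(24.6)), (304, np.float64(21.6)), (308, np.float64(18.5)), (312, np.float64(15.4)), (316, np.float64(12.3)), (320, np.float64(9.1)), (324, np.float64(6.0)), (328, np.float64(2.8)), (332, np.float64(-0.4)), (336, np.float64(-3.6)), (340, np.float64(-6.9)), (344, np.float64(-10.2)), (348, np.float64(-13.5)), (352, np.float64(-16.8)), (356, np.float64(-20.1)), (360, np.float64(-23.5)), (364, np.float64(-26.9)), (368, np.float64(-30.3)), (372, np.float64(-33.8)), (376, np.float64(-37.3)), (380, np.float64(-40.8)), (384, np.float64(-44.3)), (388, np.float64(-47.8)), (392, np.float64(-51.4)), (396, np.float64(-55.0))]
tcp [ 0.4414 -0.3102  0.1504] yaw 165.79501550263043 delta tool mm [-58.3291   0.486  100.4139] q [-0.681   0.1517  1.5071 -0.0001  1.483  -2.0039] F [-0.7183 -0.2366 -0.5739] t 29.925
```

View pics/w9.png

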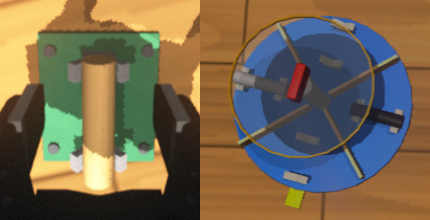

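The dowel runs from u = +50.8 to -49.2 mm, and the plate centre is at +0.7 mm, so it is centred and lies in both Vs. The steel and black rods lie on their rests, the front compartment stands over the tab, and the gripper is clear.

```bash
python3 -c "from rig import *;print(job_done())"
```

```text
the job is handed in; nothing more can be done
None
```

I turned the carousel to the front and laid the dowel in the cradle, centred to within about 1 mm; the other two rods are still on their rests, the glue bottle and screwdriver weren't touched, and I handed the job in at about 30 s. I couldn't lean the tool, so I drew the dowel 12 mm out along its rests by its free end before lifting it.

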